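Fit the beam stop, free the shutter catch and hold the laser shutter open

TASK

Before the laser's shutter is opened its beam needs a stop: of the two aluminium sleeves on the table, slide the one that fits over the pin of the target post right down onto its shoulder, and put the one that does not fit in the grey tray. Only then flip the shutter's safety catch up and over, clear of the lever, pull the lever by its black side grip towards the robot as far as it will go, and finish still holding it there with the fingers: it springs shut if let go. Leave everything else on the table where it is.

Things in the scene. Friction and masses are not known exactly. Their poses are not given: they have to be found in the camera images.
- sleeve_1: one of two loose turned-aluminium sleeves (plain tubes), both 32 mm outside diameter and 40 mm long, standing on end on the table. Outwardly alike: one has a 15 mm bore and slides freely down over the 12 mm pin, the other a 9 mm bore and stops on the pin's tip; which has which is not marked, and is found by trying it on the pin or by looking down the bore. About 60 to 100 g. Origin at its centre (20 mm above its underside), z along its axis.
- sleeve_2: The other sleeve: one of two loose turned-aluminium sleeves (plain tubes), both 32 mm outside diameter and 40 mm long, standing on end on the table. Outwardly alike: one has a 15 mm bore and slides freely down over the 12 mm pin, the other a 9 mm bore and stops on the pin's tip; which has which is not marked, and is found by trying it on the pin or by looking down the bore. About 60 to 100 g. Origin at its centre (20 mm above its underside), z along its axis.
- target: the target post, fixed to the table in the line of the beam: black foot 60 mm across, steel pillar 25 mm across, on top a steel shoulder disc 36 mm across whose upper face is 93 mm above the table, and from it an upright steel pin 12 mm in diameter and 30 mm long (tip 123 mm above the table, its last 4 mm tapering to 8 mm). Origin on the table under the pin's axis, z up.
- pin_shoulder (a point): the centre of the shoulder's upper face, at the foot of the pin, 93 mm above the table; a sleeve that is home stands on it with its centre 20 mm above this point.
- tray: the shallow grey open tray for sleeves that do not fit, fixed: 130 mm (its x) by 180 mm (its y), 22 mm high, walls and floor 4 mm. Origin at the centre of its underside.
- laser: the laser head, a grey box with cooling fins, with the black shutter housing on its exit end, fixed. Origin on the table under the middle of the shutter; x points away from the robot (turned by up to 0.15 rad), y from the shutter towards the laser head, the beam leaves along -y at 113 mm height. Shutter housing: from x -70 to +40 mm, y -30 to +30 mm, z 75 to 170 mm; laser head behind it at y 40 to 340 mm, up to 173 mm high.
- lever (a joint): angle of the shutter's lever, rad: 0 upright, shutter shut (a spring pulls it there); it grows as the grip is pulled towards the robot (laser -x) and down along an arc about point lever_pivot; stop at 0.85, fully open. The pull at the grip is about 2 N at the start and 6 N at the stop. While the catch stands in front of it the lever moves no farther than about 0.1 and must not be forced.
- lever_pivot (a point): the point of the lever's axis (which runs along laser y) straight under the middle of the grip when the lever is shut: 69.5 mm on the -y side of the shutter's middle, 148 mm above the table.
- lever_grip (a point): the middle of the lever's black round side grip, 16 mm in diameter and 50 mm long, level along laser y, sticking out to the -y side from the head of the lever's flat steel arm (12 mm wide, 5 mm thick, its middle 27.5 mm to the +y side of this point). 105 mm from the pivot, so 253 mm above the table when shut and about 217 mm when fully open. It can be pinched from above along laser x, or hooked from behind; at its own height nothing stands within 60 mm of it.
- catch (a joint): angle of the safety catch, rad: about 0 (up to 0.1) at the start, its 32 mm long hook lying level across the front of the lever; it grows as the catch is flipped up (hook up, thumb tab over towards the laser head, laser +y), clear of the lever from about 1.2, stop at 1.75. It stays where it is left; about 1 to 2 N at the thumb tab moves it.
- catch_hinge (a point): the catch's axis (along laser x), at the thumb tab's end: 62 mm on the robot's side of the shutter's middle, 24 mm to its -y side, 178 mm above the table (8 mm above the housing's top).
- catch_tab (a point): a point on the catch's thumb tab, a 12 mm wide, 4 mm thick aluminium plate that rises from the hinge to 42 mm from it (its edge 208 mm above the table); this point is 35 mm from the hinge, near the tab's free edge. With the catch on, the tab leans 45 degrees towards laser -y; pushing it level towards laser +y with a fingertip about 17 mm above the hinge flips the catch. At the stop it leans about 55 degrees the other way.
- objective: brass microscope objective standing on end, 28 mm across, 42 mm high. Origin under its centre. Bystander, to be left where it is.
- spare_post: plain steel post standing on end, 25 mm across, 75 mm high. Origin under its centre. Bystander, to be left where it is.
- lens_cell: empty black lens cell, a flat ring 47 mm across, 12 mm high. Origin under its centre. Bystander, to be left where it is.
- driver: screwdriver with yellow handle, 190 mm long, lying along its x. Bystander, to be left where it is.
- fork: flat steel clamping fork, 72 x 30 x 7 mm. Bystander, to be left where it is.
- mirror_mount: black mirror mount on a short post, 106 mm high, foot 52 mm across. Origin under its foot. Bystander, to be left where it is.
- carton: small red carton, 60 x 85 x 40 mm. Origin under its centre. Bystander, to be left where it is.
Mind the look-alikes: they are no part of the job. What is shaped like the sleeve_1 but pink is not meant. Leave any green look-alike of the target alone.

How it is judged:
On the way, in this order (a step that is already met when the one before it is completed fails the run):
1. the fitting sleeve stands home on the pin and the other lies in the tray, both let go (((horizontal distance between sleeve_1 and pin_shoulder below 0.004 m and z of sleeve_1 in the frame of pin_shoulder between 0.016 and 0.024 m and angle between the z axis of sleeve_1 and the z axis of target, either way round below 0.1 rad and x of sleeve_2 in the frame of tray between -0.055 and 0.055 m and y of sleeve_2 in the frame of tray between -0.08 and 0.08 m and z of sleeve_2 in the frame of tray between 0.01 and 0.032 m) or (horizontal distance between sleeve_2 and pin_shoulder below 0.004 m and z of sleeve_2 in the frame of pin_shoulder between 0.016 and 0.024 m and angle between the z axis of sleeve_2 and the z axis of target, either way round below 0.1 rad and x of sleeve_1 in the frame of tray between -0.055 and 0.055 m and y of sleeve_1 in the frame of tray between -0.08 and 0.08 m and z of sleeve_1 in the frame of tray between 0.01 and 0.032 m)) and contact force between the fingers and sleeve_1 below 0.2 N and contact force between the fingers and sleeve_2 below 0.2 N and linear speed of each of sleeve_1, sleeve_2 below 0.03 m/s), for 0.2 s.
2. the catch is flipped clear while the lever is still shut (value of joint catch above 1.15 rad and value of joint lever below 0.15 rad), for 0.1 s.
At the end, for the whole second after the job is handed in: The fitting sleeve stands home on the pin (centre within 4 mm, upright within 0.1 rad), the other lies in the tray, both released and still; catch open beyond 1.1 rad; lever at 0.72 rad or more (stop 0.85), the fingers pressing on it with over 1 N through the last second (all of step 1 and value of joint catch above 1.1 rad and value of joint lever above 0.72 rad and contact force between the fingers and lever above 1 N); the arm keeps its last pose, push and grip.
It fails at once if the shutter was opened without the beam stop home on the pin (value of joint lever above 0.25 rad and not ((horizontal distance between sleeve_1 and pin_shoulder below 0.004 m and z of sleeve_1 in the frame of pin_shoulder between 0.016 and 0.024 m and angle between the z axis of sleeve_1 and the z axis of target, either way round below 0.1 rad) or (horizontal distance between sleeve_2 and pin_shoulder below 0.004 m and z of sleeve_2 in the frame of pin_shoulder between 0.016 and 0.024 m and angle between the z axis of sleeve_2 and the z axis of target, either way round below 0.1 rad))).
It fails at once if the lever was forced past the catch (value of joint lever above 0.25 rad and value of joint catch below 0.9 rad).
It fails at once if a bystander was moved by more than 3 cm (distance of any of objective, spare_post, lens_cell, driver, fork, mirror_mount, carton from where it was at the start of the episode above 0.03 m).
It also fails if it takes over 72 s, if anything falls off the work surface, if the arm or the gripper's body presses on something with over 40 N, if the wrist force passes 120 N, or if a joint passes its speed limit or range.

ROBOT

A 6-joint arm with a two-finger parallel gripper is mounted at the origin on the work surface. World frame = base frame: x ahead of the robot, y to its left, z up, the work surface at z = 0. Lengths are in m, angles in rad, forces in N, time in s.
With the tool pointing down it reaches from about 0.35 to 0.975 m from the base axis. Payload 4.9 kg.
Tool frame: the origin (TCP) lies between the finger pads; the fingertips stand 14 mm ahead of it and the grasp point (between the pads) lies 5 mm behind it (manip.tcp_to_tips is the distance from the TCP to the fingertips, in m); z points along the fingers, y is the line along which they close (so a half turn about z gives the same grasp; the last joint's range is limited). The gripper opens to 85 mm and grips with 20 to 120 N. Pads are 22 mm wide; open, the fingers measure 114 mm over their backs; the gripper's body (76 mm by 85 mm) begins 54 mm behind the grasp point. The pads swing forward as they close: fully open they stand 13 mm farther back than shut.
Start: joints at [1.183, 0.053, 1.613, -0, 1.476, -0.119], TCP at [0.166, 0.603, 0.245] pointing down, gripper open.
Joint ranges: [-3.01, 3.01], [-1.01, 2.22], [0.06, 2.58], [-1.02, 4.17], [0.09, 2.62], [-3.14, 3.14]. Speed limits (rad/s): [2.57, 2.57, 3.14, 3.14, 3.14, 3.14].

INTERFACE

Orientations are given as a unit quaternion [w, x, y, z].
In Python, from plant import manip gives the robot as it stands.
- The arm moves only by the tool servo_tool, never from a script. Its argument "moves" is a list that holds one entry, the list of rows, each a list of 7 numbers: the shift along the tool's x, y, z in mm, then the turn, a rotation vector about the tool's x, y, z in degrees, then the finger opening in mm, from 0 to 85.4. In form: [[[x, y, z, ax, ay, az, fingers], ...]]. A call has 1 to 12 rows; each row shifts and turns the commanded pose from where the row before left it, along the tool's axes as they then stand; what a row does not reach is not made up. A row lasts 1/8 s, in which the tool goes at most 62.5 mm and 10.7 degrees, less where a joint would pass 70% of its speed; a pose out of reach is approached as far as the arm can. A call with a gripper value outside its range is refused whole. The fingers move at their own pace and stop on an object; the grip force is fixed at half the most. Time passes only in rows, so rows that do not move let the fingers close. It gives the time, the measured TCP pose, the force, the opening and the grip force at its end, in the units of the state.
- manip.state(): the state, without advancing time (a new reading comes with each control period).
- manip.grab_frame(name): name is "side" or "top"; returns a dict with "image" (420x560x3 uint8, blue, green, red), "mtx" (3x3 intrinsics, pixels), "eye" and "rotation" of the camera in the world. Camera axes: x right, y down, z forward; pixel columns grow to the right and rows downward; lengths in m; the calibration is good to about 2 mm. A picture is of the moment at which its call begins. There is no depth.
- manip.job_done(): hands the job in; it is judged then, once.
The state is a dict: "time": time; "joint_pos": joint angles; "joint_vel": joint speeds; "joint_efforts": joint torques, N m; "tool_pos": TCP position; "tool_rot": TCP orientation; "contact_force": force on the tool from outside, world axes, zero at the start; "ft_torque": the same for the moment, N m; "gripper_width": opening from 0.0 (shut) to 1.0 (fully open); "grasp_force": force on a finger pad.
Only numpy, scipy, OpenCV 4.12 (cv2) and the standard library are available. Lean on these libraries where they do the work, as an engineer would, in place of code of your own. Each camera call takes 0.05 s, during which the arm holds its last target. There are 200 camera calls.

## Working session

There is one attempt and no reset: what is moved stays moved. The work goes in short steps, Python scripts to look and compute and a tool call to move; the robot and the scene stay as the last step left them, time stands still between calls to the robot, and variables do not carry over. Pictures are saved under pics/ and viewed, at most 13 in all, crops included, and the job is handed in when it is done.

Besides the shell and the picture viewer there is one more tool, called after "Emit:" by a JSON object that holds its "api" and its "payload". servo_tool: Moves the arm, as the interface text tells. Its arguments: {"type":"object","properties":{"moves":{"type":"array"}},"required":["moves"]}

```bash
mkdir -p pics; ls
cat > h.py <<'E'
import numpy as np, cv2
from plant import manip
def grab(n,f=None):
    d=manip.grab_frame(n)
    if f: cv2.imwrite('pics/'+f,d['image'])
    return d
def ray(d,u,v):
    K=np.array(d['mtx']);R=np.array(d['rotation'])
    r=R@np.linalg.solve(K,[u,v,1.]); return np.array(d['eye']),r
def onz(d,u,v,z):
    e,r=ray(d,u,v); return e+r*(z-e[2])/r[2]
def proj(d,p):
    c=np.array(d['rotation']).T@(np.array(p)-np.array(d['eye'])); q=np.array(d['mtx'])@c; return q[:2]/q[2]
E
python3 - <<'E'
from h import *
import pickle
for n in ('top','side'):
    d=grab(n,n+'0.png'); pickle.dump(d,open(n+'0.pkl','wb'))
    print(n,d['eye'],np.round(d['rotation'],3).tolist(),np.round(d['mtx'],1).tolist())
print(manip.state())
E
```

```text
pics
top [ 0.35369886 -0.06249217  1.6530216 ] [-0.043, 0.715, -0.697, 0.036] [[522.7, 0.0, 284.6], [0.0, 522.7, 205.7], [0.0, 0.0, 1.0]]
side [-0.00742549 -0.76110893  0.91903937] [-0.404, 0.859, -0.288, 0.128] [[469.5, 0.0, 284.8], [0.0, 469.5, 221.6], [0.0, 0.0, 1.0]]
{'time': 0.1, 'joint_pos': array([ 1.18296207e+00,  5.32999619e-02,  1.61416423e+00, -2.70957224e-05,
        1.47598020e+00, -1.18980466e-01]), 'joint_vel': array([ 0.00036032, -0.00089067, -0.00131108, -0.00075834,  0.00053548,
       -0.00114165]), 'joint_efforts': array([-1.49052667e-04, -3.94908607e+01, -3.71361423e+01, -1.54504914e-04,
        4.02199905e-03,  2.20261671e-05]), 'tool_pos': array([0.16580712, 0.60204889, 0.24417577]), 'tool_rot': array([-2.19063404e-04,  1.34021060e-01,  9.90978051e-01, -8.99679338e-04]), 'contact_force': array([ 0.3434188 , -0.49216623, -0.15752926]), 'ft_torque': array([-0.07577904,  0.01974957, -0.0279673 ]), 'grasp_force': 0.0, 'gripper_width': 0.9980768070470959}
```

View pics/top0.png

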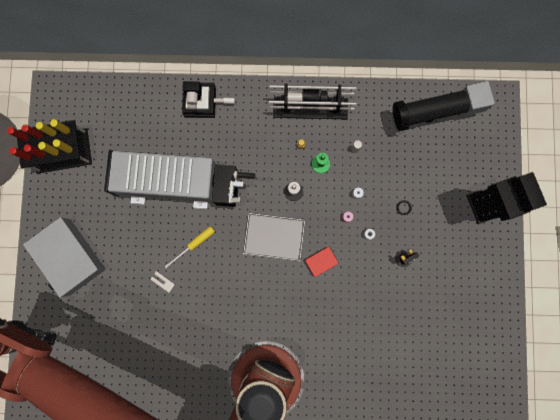

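View pics/side0.png

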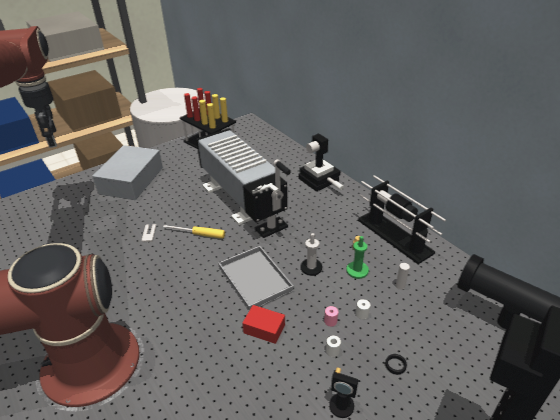

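The top view shows the black shutter and lever at (225-250,175-205) and the target at (294,190); its green look-alike is at (321,163). White/aluminium sleeves are at (358,193) and (370,234), with the pink look-alike at (348,216), the tray at (274,237), and the spare post at (357,146). The side view has the sleeves at (364,306) and (333,345). Next I'll take an enlarged crop to confirm and compare bores.

Run:
```python
from h import *
import pickle
t=pickle.load(open('top0.pkl','rb'));s=pickle.load(open('side0.pkl','rb'))
a=t['image'];b=s['image']
def up(im,x0,y0,w,h,k): return cv2.resize(im[y0:y0+h,x0:x0+w],None,fx=k,fy=k,interpolation=cv2.INTER_CUBIC)
A=up(a,335,178,50,70,5)   # 250x350
B=up(b,320,290,56,70,5)
C=up(a,275,150,60,55,5)
D=up(a,205,155,60,60,5)
E_=up(b,240,160,60,80,3)
c=np.zeros((600,800,3),np.uint8)
c[:350,:250]=A;c[:350,255:535]=B
c[:240,540:720]=E_
c[355:355+245,:300]=C[:245];c[300:600,500:800]=np.where(np.ones((300,300,1),bool),D,0)
cv2.imwrite('pics/c1.png',c)
# sleeves: white-ish masks in top & side
for n,d,boxes in(('top',t,[(345,180,372,205),(358,222,385,247),(338,206,358,226)]),('side',s,[(352,295,376,318),(322,333,345,357)])):
    hsv=cv2.cvtColor(d['image'],cv2.COLOR_BGR2HSV)
    for x0,y0,x1,y1 in boxes:
        m=(d['image'][y0:y1,x0:x1].min(2)>110).astype(np.uint8)
        cs,_=cv2.findContours(m,cv2.RETR_EXTERNAL,cv2.CHAIN_APPROX_NONE)
        k=max(cs,key=cv2.contourArea) if cs else None
        if k is None: continue
        e=cv2.minEnclosingCircle(k); x,y,w,h=cv2.boundingRect(k)
        u,v=e[0][0]+x0,e[0][1]+y0
        print(n,np.round((u,v,e[1]),1),(x+x0,y+y0,w,h),onz(d,u,v,.04).round(4))
print(np.array(t['image'][186:201,351:366].min(2)));print(np.array(t['image'][227:242,363:378].min(2)))
# tray
g=a[205:270,235:315];
hs=cv2.cvtColor(g,cv2.COLOR_BGR2HSV)
m=((g.min(2)>110)).astype(np.uint8)
cs,_=cv2.findContours(m,cv2.RETR_EXTERNAL,cv2.CHAIN_APPROX_NONE);k=max(cs,key=cv2.contourArea)
r=cv2.minAreaRect(k);bx=cv2.boxPoints(r)+[235,205]
print('tray',r,[onz(t,*p,.022).round(3).tolist() for p in bx])
```

```text
Traceback (most recent call last):
  File "h.py", line 11, in onz
    e,r=ray(d,u,v); return e+r*(z-e[2])/r[2]
        ~~~^^^^^^^
  File "h.py", line 9, in ray
    r=R@np.linalg.solve(K,[u,v,1.]); return np.array(d['eye']),r
      ~^~~~~~~~~~~~~~~~~~~~~~~~~~~~
ValueError: matmul: Input operand 1 has a mismatch in its core dimension 0, with gufunc signature (n?,k),(k,m?)->(n?,m?) (size 3 is different from 4)
```

View pics/c1.png

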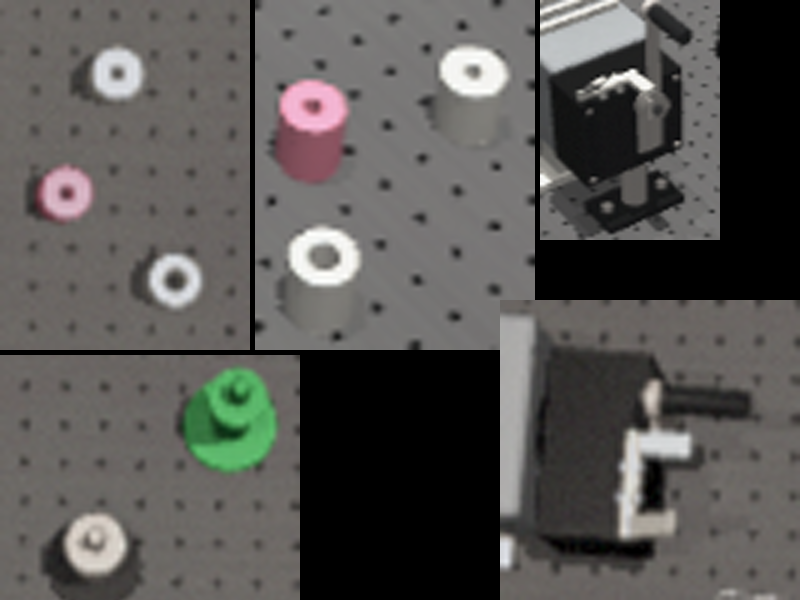

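The crop shows the fitting candidates. The sleeve at top (370,234) has a clearly wider bore than the one at (358,193), so the first goes on the pin and the second in the tray. The pink sleeve at (348,216) and the green post at (321,163) are excluded. The rotation is a quaternion, so I'll fix the helper and measure.

```bash
python3 - <<'E'
s=open('h.py').read()
s=s.replace("import numpy as np, cv2","import numpy as np, cv2, pickle\nfrom scipy.spatial.transform import Rotation as Ro\ndef RR(q): q=np.array(q); return Ro.from_quat([*q[1:],q[0]]).as_matrix()")
s=s.replace("R=np.array(d['rotation'])","R=RR(d['rotation'])").replace("np.array(d['rotation']).T","RR(d['rotation']).T")
s+='''
def tri(ds,uvs):
    A=np.zeros((3,3));b=np.zeros(3)
    for d,p in zip(ds,uvs):
        e,r=ray(d,*p); r/=np.linalg.norm(r); M=np.eye(3)-np.outer(r,r); A+=M;b+=M@e
    return np.linalg.solve(A,b)
'''
open('h.py','w').write(s)
E
python3 - <<'E'
from h import *
t=pickle.load(open('top0.pkl','rb'));s=pickle.load(open('side0.pkl','rb'))
a=t['image'];b=s['image']
def blob(d,x0,y0,x1,y1,thr,z,lab):
    m=(d['image'][y0:y1,x0:x1].min(2)>thr).astype(np.uint8)
    cs,_=cv2.findContours(m,cv2.RETR_EXTERNAL,cv2.CHAIN_APPROX_NONE)
    k=max(cs,key=cv2.contourArea);(cx,cy),(w,h),an=cv2.fitEllipse(k)
    u,v=cx+x0,cy+y0
    e,r=ray(d,u,v);print(lab,np.round((u,v,w,h),1),onz(d,u,v,z).round(4),'mm/px~',round(1000*np.linalg.norm(onz(d,u,v,z)-e)/d['mtx'][0][0],2))
blob(t,345,180,372,205,140,.04,'A top');blob(t,358,222,385,247,140,.04,'B top')
blob(s,352,295,376,318,190,.04,'A side');blob(s,322,333,345,357,190,.04,'B side')
blob(t,280,178,308,204,130,.093,'target top')
g=a[205:270,235:315];m=((g.min(2)>110)).astype(np.uint8)
cs,_=cv2.findContours(m,cv2.RETR_EXTERNAL,cv2.CHAIN_APPROX_NONE);k=max(cs,key=cv2.contourArea)
r=cv2.minAreaRect(k);bx=cv2.boxPoints(r)+[235,205]
P=np.array([onz(t,*p,.022) for p in bx]);print('tray',P.round(3).tolist(),P.mean(0),np.linalg.norm(P-np.roll(P,1,0),axis=1))
# pin tip & enlarged crops with pixel ticks
def up(im,x0,y0,w,h,k,st=10):
    o=cv2.resize(im[y0:y0+h,x0:x0+w],None,fx=k,fy=k,interpolation=cv2.INTER_CUBIC)
    for x in range(-(-x0//st)*st,x0+w,st):
        cv2.line(o,((x-x0)*k,0),((x-x0)*k,6),(0,255,255),1);cv2.putText(o,str(x),((x-x0)*k,16),0,.35,(0,255,255),1)
    for y in range(-(-y0//st)*st,y0+h,st):
        cv2.line(o,(0,(y-y0)*k),(6,(y-y0)*k),(0,255,255),1);cv2.putText(o,str(y),(8,(y-y0)*k+4),0,.35,(0,255,255),1)
    return o
c=np.zeros((600,800,3),np.uint8)
def put(o,x,y): h,w=o.shape[:2]; c[y:y+h,x:x+w]=o[:600-y,:800-x]
put(up(a,205,158,52,52,7),0,0); put(up(b,240,155,60,85,7)[:595],370,0); put(up(b,298,225,30,50,4),0,380); put(up(a,280,176,28,28,7),140,380)
cv2.imwrite('pics/c2.png',c)
E
```

```text
A top [358.2 192.2   9.4   9.9] [ 0.5823 -0.2725  0.04  ] mm/px~ 3.14
B top [369.6 233.7   9.3  10.1] [ 0.4541 -0.3087  0.04  ] mm/px~ 3.13
A side [363.  304.    8.4  12.7] [ 0.5773 -0.274   0.04  ] mm/px~ 2.48
B side [333.3 340.9  10.4  13.3] [ 0.45  -0.311  0.04 ] mm/px~ 2.32
target top [293.6 187.4  11.1  11.3] [ 0.5849 -0.071   0.093 ] mm/px~ 3.02
tray [[0.382, 0.085, 0.022], [0.513, 0.073, 0.022], [0.495, -0.111, 0.022], [0.364, -0.098, 0.022]] [ 0.43871659 -0.01289306  0.022     ] [0.18310556 0.13165409 0.18473453 0.13132248]
```

View pics/c2.png

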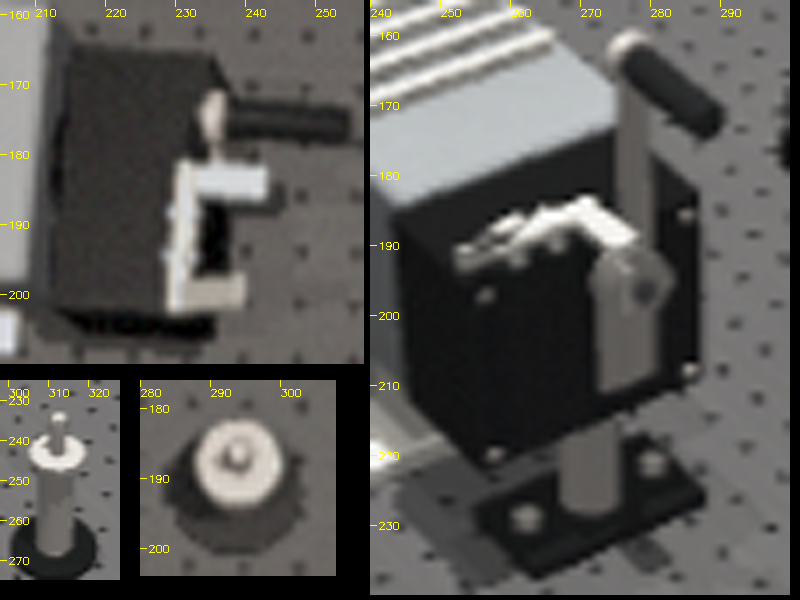

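Run:
```python
from h import *
t=pickle.load(open('top0.pkl','rb'));s=pickle.load(open('side0.pkl','rb'))
print('target side',onz(s,309.6,242.2,.093).round(4),'tip side',onz(s,310,233.3,.123).round(4),'tip top',onz(t,293.8,186.8,.123).round(4))
print('tri A',tri([t,s],[(358.2,192.2),(363.3,304.1)]).round(4),'B',tri([t,s],[(369.6,233.7),(333.4,340.9)]).round(4),
 'sh',tri([t,s],[(293.6,187.4),(309.6,242.2)]).round(4))
L=[((255,175.7),.253,(0,-94.5)),((237.4,174.9),.253,(0,-44.5)),((230.3,199.7),.178,(-62,-24)),((240,199.4),.208,(-62,-53.7)),((215,164.4),.17,(40,30)),((235,165.1),.17,(40,-30)),((213.1,202),.17,(-70,30))]
W=np.array([onz(t,*p,z)[:2] for p,z,_ in L]);Q=np.array([q for *_,q in L])/1000
w0,q0=W.mean(0),Q.mean(0);H=((Q-q0).T@(W-w0));th=np.arctan2(H[0,1]-H[1,0],H[0,0]+H[1,1])
R=np.array([[np.cos(th),-np.sin(th)],[np.sin(th),np.cos(th)]]);o=w0-R@q0
print('yaw',th,'origin',o,'res mm',((Q@R.T+o-W)*1000).round(1).tolist())
for n,p in(('grip',(0,-.0695)),('hinge',(-.062,-.024))):print(n,(R@p+o).round(4))
ge=onz(s,288.9,172.4,.253);gs=onz(s,277.9,163.9,.253);print('side grip',ge.round(4),gs.round(4),((ge+gs)/2).round(4))
print('tri grip end',tri([t,s],[(255,175.7),(288.9,172.4)]).round(4),tri([t,s],[(237.4,174.9),(277.9,163.9)]).round(4))
q=manip.state();print(q['tool_pos'],RR(q['tool_rot']).round(3).tolist())
```

```text
target side [ 0.5766 -0.0691  0.093 ] tip side [ 0.5775 -0.0685  0.123 ] tip top [ 0.5821 -0.0713  0.123 ]
tri A [ 0.5821 -0.2724  0.0347] B [ 0.4536 -0.309   0.0351] sh [ 0.5818 -0.0688  0.0906]
yaw -0.030525353287863325 origin [0.59424798 0.12927286] res mm [[0.7, -0.6], [1.2, 1.5], [-1.0, -1.6], [0.3, -0.8], [0.2, 0.4], [-0.9, -1.8], [-0.5, 2.7]]
grip [0.5921 0.0598]
hinge [0.5315 0.1072]
side grip [0.5868 0.032  0.253 ] [0.5879 0.0808 0.253 ] [0.5874 0.0564 0.253 ]
tri grip end [0.5907 0.036  0.2494] [0.5914 0.084  0.2501]
[0.16580712 0.60204889 0.24417577] [[-0.964, 0.266, -0.001], [0.266, 0.964, -0.002], [0.0, -0.002, -1.0]]
```

Emit:
{"api": "servo_tool", "payload": {"moves": [[[0,0,-30,0,0,-7.7,85],[0,0,-30,0,0,-7.7,85],[-23,-49,0,0,0,0,85],[-23,-49,0,0,0,0,85],[-23,-49,0,0,0,0,85],[-23,-49,0,0,0,0,85],[-23,-49,0,0,0,0,85],[-23,-49,0,0,0,0,85],[-23,-49,0,0,0,0,85],[-23,-49,0,0,0,0,85],[-23,-49,0,0,0,0,85],[-23,-49,0,0,0,0,85]]]}}

```text
time: 1.6
tool_pos: [0.3962, 0.1109, 0.305]
tool_rot: [0.0, -0.0, 1.0, 0.0]
contact_force: [1.7, 0.9, 0.3]
gripper_width: 0.998
grasp_force: 0.0
```

Emit:
{"api": "servo_tool", "payload": {"moves": [[[-23,-48,0,0,0,0,85],[-23,-48,0,0,0,0,85],[-23,-48,0,0,0,0,85],[-23,-48,0,0,0,0,85],[-23,-48,0,0,0,0,85],[-23,-48,0,0,0,0,85],[-23,-48,20,0,0,0,85],[-23,-48,40,0,0,0,85],[0,0,60,0,0,0,85],[0,0,60,0,0,0,85],[0,0,40,0,0,0,85],[0,0,0,0,0,0,85]]]}}

```text
time: 3.1
tool_pos: [0.5753, -0.2666, 0.0825]
tool_rot: [-0.004, 0.0, 1.0, 0.003]
contact_force: [-0.4, -0.4, 0.9]
gripper_width: 0.992
grasp_force: 0.0
```

Run:
```python
from h import *
s=grab('side');t=grab('top');p=manip.state()['tool_pos'];print(p,proj(s,p),proj(t,p))
u,v=proj(s,p).astype(int)
c=np.hstack([cv2.resize(s['image'][v-50:v+50,u-50:u+50],(400,400),interpolation=2),cv2.resize(t['image'][160:235,320:395],(400,400),interpolation=2)])
cv2.imwrite('pics/a1.png',c)
```

```text
[ 0.57900455 -0.26876958  0.08874666] [363.9769417  288.63310515] [359.0839325  191.06078861]
```

View pics/a1.png

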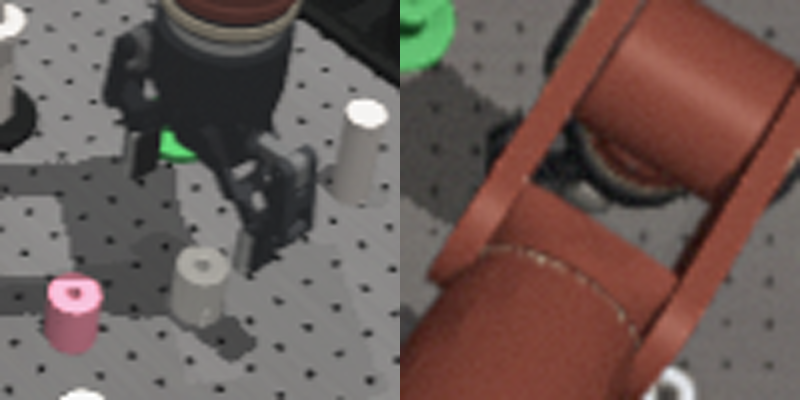

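The side crop shows the two fingertips straddling sleeve A, whose top is at about (201,265) of the crop, with the gap centred over it. The top view is blocked by the arm. I'll descend and grip.

Emit:
{"api": "servo_tool", "payload": {"moves": [[[0,0,30,0,0,0,85],[0,0,30,0,0,0,85],[0,0,0,0,0,0,85],[0,0,0,0,0,0,0],[0,0,0,0,0,0,0],[0,0,0,0,0,0,0],[0,0,0,0,0,0,0]]]}}

```text
time: 4.08
tool_pos: [0.5798, -0.2693, 0.0298]
tool_rot: [0.001, 0.0, 1.0, -0.001]
contact_force: [0.2, -0.2, 6.2]
gripper_width: 0.351
grasp_force: 59.7
```

Emit:
{"api": "servo_tool", "payload": {"moves": [[[0,0,-45,0,0,0,0],[0,0,-50,0,0,0,0],[0,0,-45,0,0,0,0],[24,43,0,0,0,0,0],[24,43,0,0,0,0,0],[24,43,0,0,0,0,0],[24,43,0,0,0,0,0],[24,43,0,0,0,0,0],[23,42,40,0,0,0,0],[0,0,40,0,0,0,0],[0,0,20,0,0,0,0],[0,0,0,0,0,0,0]]]}}

```text
time: 5.58
tool_pos: [0.4336, -0.011, 0.0658]
tool_rot: [-0.002, -0.0, 1.0, 0.0]
contact_force: [-0.4, 0.0, -0.4]
gripper_width: 0.353
grasp_force: 59.7
```

Run:
```python
from h import *
s=grab('side');p=manip.state();print(p['tool_pos'],p['gripper_width'],p['contact_force'])
```

```text
[ 0.43497392 -0.01138694  0.06737128] 0.35428387721037263 [ 0.55785502 -0.13385457 -0.04538885]
```

Emit:
{"api": "servo_tool", "payload": {"moves": [[[0,0,20,0,0,0,0],[0,0,8,0,0,0,0],[0,0,3,0,0,0,0],[0,0,0,0,0,0,0],[0,0,0,0,0,0,0]]]}}

```text
time: 6.25
tool_pos: [0.4361, -0.0116, 0.0374]
tool_rot: [0.001, 0.0, 1.0, -0.0]
contact_force: [-0.4, 0.2, 0.2]
gripper_width: 0.353
grasp_force: 59.7
```

Emit:
{"api": "servo_tool", "payload": {"moves": [[[0,0,2,0,0,0,0],[0,0,0,0,0,0,85],[0,0,0,0,0,0,85],[0,0,0,0,0,0,85],[0,0,-50,0,0,0,85],[0,0,-50,0,0,0,85],[-2,-50,0,0,0,0,85],[-3,-50,0,0,0,0,85],[-3,-50,0,0,0,0,85],[-3,-50,0,0,0,0,85],[-3,-50,0,0,0,0,85],[-2,-48,0,0,0,0,85]]]}}

```text
time: 7.75
tool_pos: [0.4515, -0.3113, 0.1348]
tool_rot: [0.0, 0.0, 1.0, -0.0]
contact_force: [0.1, 0.3, 0.3]
gripper_width: 0.996
grasp_force: 0.0
```

Run:
```python
from h import *
s=grab('side');t=grab('top');p=manip.state();print(p['tool_pos'],p['gripper_width'],proj(s,p['tool_pos']))
c=np.hstack([cv2.resize(s['image'][220:370,215:390],(466,400),interpolation=2),cv2.resize(t['image'][200:275,235:310],(330,400),interpolation=2)])
cv2.imwrite('pics/a2.png',c)
```

```text
[ 0.45151612 -0.31353714  0.13522072] 0.999069174702577 [337.09190645 314.0219408 ]
```

View pics/a2.png

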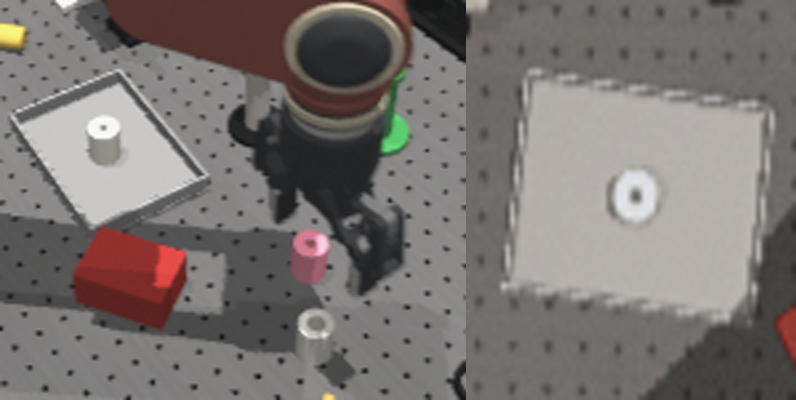

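Sleeve A stands in the tray at top crop (635,195), near its middle. The gripper is above sleeve B, whose wide bore is visible at side crop (317,322). I'll pinch B once along y, then again along x, to centre it on the tool in both directions.

Emit:
{"api": "servo_tool", "payload": {"moves": [[[0,2,45,0,0,0,85],[0,0,40,0,0,0,85],[0,0,20,0,0,0,85],[0,0,0,0,0,0,85],[0,0,0,0,0,0,0],[0,0,0,0,0,0,0],[0,0,0,0,0,0,0],[0,0,0,0,0,0,0]]]}}

```text
time: 8.85
tool_pos: [0.4525, -0.3083, 0.0315]
tool_rot: [0.001, 0.0, 1.0, -0.001]
contact_force: [-0.5, 1.3, 6.9]
gripper_width: 0.359
grasp_force: 59.0
```

```bash
python3 -c "
from h import *
p=manip.state();print(p['tool_pos'],p['gripper_width'],p['joint_pos'].round(3),p['contact_force'])"
```

```text
[ 0.45252534 -0.30834044  0.03150795] 0.3590475602384273 [-0.734  0.103  1.945  0.     1.091 -2.305] [-0.48519068  1.30634395  6.88686041]
```

Emit:
{"api": "servo_tool", "payload": {"moves": [[[0,0,0,0,0,0,85],[0,0,0,0,0,0,85],[0,0,0,0,0,10,85],[0,0,0,0,0,10,85],[0,0,0,0,0,10,85],[0,0,0,0,0,10,85],[0,0,0,0,0,10,85],[0,0,0,0,0,10,85],[0,0,0,0,0,10,85],[0,0,0,0,0,10,85],[0,0,0,0,0,10,85],[0,0,0,0,0,0,85]]]}}

```text
time: 10.35
tool_pos: [0.4513, -0.3073, 0.0294]
tool_rot: [-0.0, 0.706, 0.708, -0.0]
contact_force: [-0.0, -0.2, -0.9]
gripper_width: 0.996
grasp_force: 0.0
```

Emit:
{"api": "servo_tool", "payload": {"moves": [[[0,0,0,0,0,0,85],[0,0,0,0,0,0,0],[0,0,0,0,0,0,0],[0,0,0,0,0,0,0],[0,0,0,0,0,0,0]]]}}

```text
time: 10.98
tool_pos: [0.4519, -0.3079, 0.0302]
tool_rot: [0.001, 0.707, 0.707, -0.0]
contact_force: [-0.7, 0.7, 1.8]
gripper_width: 0.36
grasp_force: 59.5
```

```bash
python3 -c "
from h import *
p=manip.state();print(p['tool_pos'],p['gripper_width'],RR(p['tool_rot']).round(3).tolist(),p['contact_force'])"
```

```text
[ 0.45187327 -0.30785548  0.03022777] 0.3595114542634074 [[-0.0, 1.0, 0.001], [1.0, 0.0, -0.001], [-0.001, 0.001, -1.0]] [-0.70725872  0.7255308   1.8176618 ]
```

Emit:
{"api": "servo_tool", "payload": {"moves": [[[0,0,-50,0,0,0,0],[0,0,-50,0,0,0,0],[0,0,-45,0,0,0,0],[40,21,0,0,0,0,0],[40,22,0,0,0,0,0],[40,21,0,0,0,0,0],[40,22,0,0,0,0,0],[40,21,0,0,0,0,0],[40,21,0,0,0,0,0],[0,0,0,0,0,0,0],[0,0,0,0,0,0,0],[0,0,0,0,0,0,0]]]}}

```text
time: 12.48
tool_pos: [0.5791, -0.0685, 0.1745]
tool_rot: [-0.0, 0.708, 0.707, -0.0]
contact_force: [-0.5, -0.2, -0.8]
gripper_width: 0.362
grasp_force: 59.6
```

Run:
```python
from h import *
s=grab('side');t=grab('top');p=manip.state();print(p['tool_pos'],p['gripper_width'])
for z in(.155,.175):print(proj(s,[.580,-.068,z]))
c=np.hstack([cv2.resize(s['image'][195:265,275:345],(490,490),interpolation=2),cv2.resize(t['image'][170:215,270:315],(270,270),interpolation=2).repeat(1,0) if 0 else cv2.copyMakeBorder(cv2.resize(t['image'][165:210,270:315],(270,270),interpolation=2),0,220,0,0,0)])
cv2.imwrite('pics/a3.png',c)
```

```text
[ 0.57915504 -0.06850638  0.17467518] 0.3618261721088944
[310.91318708 223.26523666]
[311.09883633 217.13873008]
```

View pics/a3.png

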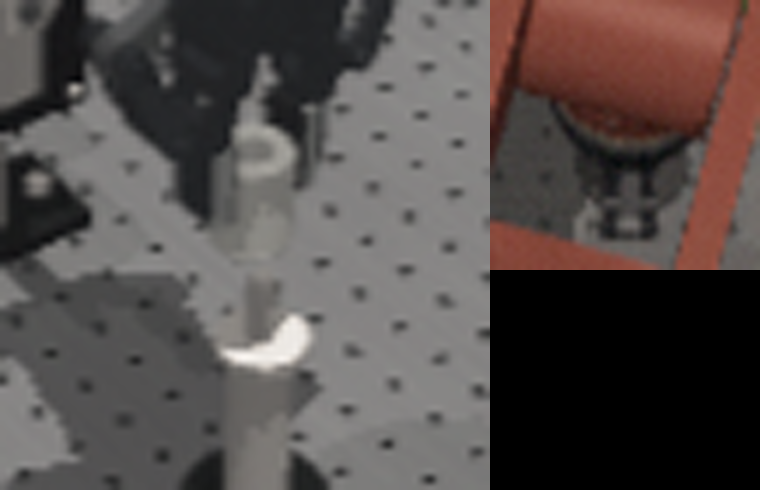

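The side crop puts the sleeve axis at x≈264 and the pin at x≈260, which matches the expected perspective lean, so they are aligned in that view. The top view is hidden by the arm. I'll descend and watch the force.

Emit:
{"api": "servo_tool", "payload": {"moves": [[[0,0,15,0,0,0,0],[0,0,8,0,0,0,0],[0,0,4,0,0,0,0],[0,0,4,0,0,0,0],[0,0,0,0,0,0,0]]]}}

```text
time: 13.2
tool_pos: [0.5805, -0.0681, 0.1513]
tool_rot: [0.001, 0.707, 0.707, -0.0]
contact_force: [-15.1, 2.1, 31.8]
gripper_width: 0.359
grasp_force: 62.7
```

Emit:
{"api": "servo_tool", "payload": {"moves": [[[0,0,-10,0,0,0,0],[0,-3,0,0,0,0,0],[0,0,0,0,0,0,0],[0,0,5,0,0,0,0],[0,0,4,0,0,0,0],[0,0,3,0,0,0,0],[0,0,0,0,0,0,0]]]}}

```text
time: 14.08
tool_pos: [0.5769, -0.0677, 0.1521]
tool_rot: [-0.0, 0.707, 0.707, -0.001]
contact_force: [-26.9, 5.7, 49.5]
gripper_width: 0.361
grasp_force: 64.6
```

```bash
python3 -c "
from h import *
p=manip.state();print(p['tool_pos'],p['gripper_width'],RR(p['tool_rot']).round(3).tolist(),p['contact_force'],p['ft_torque'])"
```

```text
[ 0.57689175 -0.06773098  0.15209206] 0.36135293858714107 [[-0.001, 1.0, -0.002], [1.0, 0.001, -0.001], [-0.001, -0.002, -1.0]] [-26.9208737    5.70798394  49.47732176] [ 0.82401768  4.63687555 -0.03563422]
```

Run:
```python
from h import *
t=pickle.load(open('top0.pkl','rb'));s=pickle.load(open('side0.pkl','rb'))
def ell(d,x0,y0,x1,y1,thr,z,lab):
    im=cv2.resize(d['image'][y0:y1,x0:x1].min(2),None,fx=8,fy=8,interpolation=cv2.INTER_CUBIC)
    cs,_=cv2.findContours((im>thr).astype(np.uint8),cv2.RETR_EXTERNAL,cv2.CHAIN_APPROX_NONE)
    k=max(cs,key=cv2.contourArea);(cx,cy),(w,h),an=cv2.fitEllipse(cv2.convexHull(k));u,v=(cx+.5)/8-.5+x0,(cy+.5)/8-.5+y0
    p=onz(d,u,v,z);print(lab,np.round((u,v,w/8,h/8,an),1),p.round(4));return u,v,p
for thr in(110,140,):
  B=ell(t,358,222,385,247,thr,.04,'B top');T=ell(t,280,178,308,204,thr,.093,'T top');print(' top pred',T[2]-B[2]+[.4519,-.3081,.04])
for thr in(185,205):
  B=ell(s,322,333,345,357,thr,.04,'B side');T=ell(s,300,237,324,252,thr,.093,'T side');print(' side pred',T[2]-B[2]+[.4519,-.3081,.04])
```

```text
B top [369.7 233.6  11.2  11.7 154.7] [ 0.4543 -0.3091  0.04  ]
T top [293.7 187.1  12.4  12.9 177.2] [ 0.5856 -0.0711  0.093 ]
 top pred [ 0.58322856 -0.07009942  0.093     ]
B top [369.6 233.6  10.4  10.9 151.6] [ 0.4544 -0.3089  0.04  ]
T top [293.7 187.2  11.8  12.1   4.4] [ 0.5854 -0.0712  0.093 ]
 top pred [ 0.58285763 -0.07040737  0.093     ]
B side [333.3 340.9  11.6  14.   99.3] [ 0.4501 -0.311   0.04  ]
T side [311.8 242.5   8.8  13.3  91.9] [ 0.5803 -0.0736  0.093 ]
 side pred [ 0.58205168 -0.07073565  0.093     ]
B side [333.3 340.9  11.3  13.6  98.8] [ 0.45  -0.311  0.04 ]
T side [311.8 242.5   8.2  12.7  92.2] [ 0.5803 -0.0735  0.093 ]
 side pred [ 0.58219877 -0.07066791  0.093     ]
```

Emit:
{"api": "servo_tool", "payload": {"moves": [[[0,0,-12,0,0,0,0],[-2,6.6,0,0,0,0,0],[0,0,0,0,0,0,0],[0,0,5,0,0,0,0],[0,0,5,0,0,0,0],[0,0,4,0,0,0,0],[0,0,0,0,0,0,0]]]}}

```text
time: 14.95
tool_pos: [0.5832, -0.0696, 0.139]
tool_rot: [0.0, 0.707, 0.707, -0.0]
contact_force: [3.7, -2.1, -2.3]
gripper_width: 0.36
grasp_force: 59.8
```

```bash
python3 -c "
from h import *
p=manip.state();print(p['tool_pos'],p['gripper_width'],RR(p['tool_rot']).round(3).tolist(),p['contact_force'],p['ft_torque'])"
```

```text
[ 0.58317615 -0.06962009  0.13902474] 0.3600573623450742 [[0.0, 1.0, 0.0], [1.0, -0.0, -0.0], [-0.0, 0.0, -1.0]] [ 3.73917184 -2.09743515 -2.30684575] [-0.22587912 -0.59921541 -0.02547656]
```

It has slid over the pin tip (z 0.139, low force). I'll continue down.

Emit:
{"api": "servo_tool", "payload": {"moves": [[[-0.5,0.7,5,0,0,0,0],[0,0,5,0,0,0,0],[0,0,3,0,0,0,0],[0,0,0,0,0,0,0],[0,0,0,0,0,0,0]]]}}

```text
time: 15.58
tool_pos: [0.5838, -0.07, 0.1268]
tool_rot: [-0.0, 0.707, 0.707, -0.0]
contact_force: [-0.2, -0.4, -0.4]
gripper_width: 0.361
grasp_force: 59.8
```

Emit:
{"api": "servo_tool", "payload": {"moves": [[[0,0,2,0,0,0,0],[0,0,2,0,0,0,0],[0,0,1,0,0,0,0],[0,0,0,0,0,0,0]]]}}

```text
time: 16.08
tool_pos: [0.5839, -0.07, 0.1232]
tool_rot: [-0.0, 0.707, 0.707, -0.0]
contact_force: [-3.8, 0.3, 6.8]
gripper_width: 0.358
grasp_force: 60.5
```

Contact force rises at z=0.123, which is the shoulder height. I'll release, rise, and stage beside the catch.

Emit:
{"api": "servo_tool", "payload": {"moves": [[[0,0,-0.5,0,0,0,85],[0,0,0,0,0,0,85],[0,0,0,0,0,0,85],[0,0,-40,0,0,0,85],[0,0,-55,0,0,0,85],[0,0,-55,0,0,0,0],[0,0,-60,0,0,0,0],[38,-21,0,0,0,0,0],[38,-21,0,0,0,0,0],[38,-20,0,0,0,0,0],[0,0,0,0,0,0,0],[0,0,0,0,0,0,0]]]}}

```text
time: 17.58
tool_pos: [0.522, 0.0437, 0.3322]
tool_rot: [0.0, 0.707, 0.707, -0.0]
contact_force: [0.6, -0.2, -0.4]
gripper_width: -0.001
grasp_force: 0.0
```

Run:
```python
from h import *
s=grab('side');t=grab('top');p=manip.state();print(p['tool_pos'],p['gripper_width'],p['joint_pos'].round(2))
c=np.hstack([cv2.resize(s['image'][140:280,230:345],(460,560),interpolation=2),cv2.copyMakeBorder(cv2.resize(t['image'][150:210,270:315],(330,440),interpolation=2),0,120,0,0,0)])
cv2.imwrite('pics/a4.png',c)
```

```text
[0.52224011 0.04317698 0.33202232] 0.0003958624577737297 [-0.06 -0.23  1.73 -0.    1.64 -0.06]
```

View pics/a4.png

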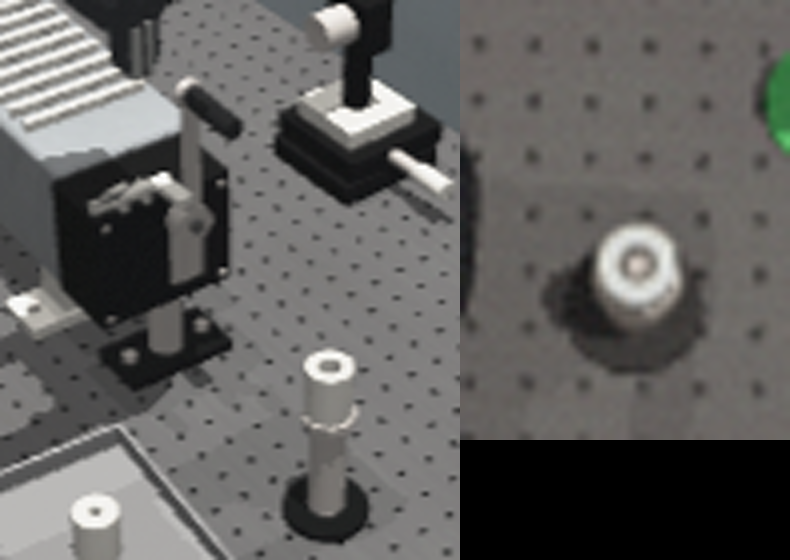

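The sleeve stands upright on the shoulder (side crop (330,380)) with the pin seen inside the bore in the top crop (637,265). The other sleeve is in the tray. Now I'll lower the closed fingers in front of the thumb tab.

Emit:
{"api": "servo_tool", "payload": {"moves": [[[0,0,50,0,0,0,0],[0,0,45,0,0,0,0],[0,0,25,0,0,0,0],[0,0,5,0,0,0,0],[0,0,0,0,0,0,0],[0,0,0,0,0,0,0]]]}}

```text
time: 18.42
tool_pos: [0.523, 0.0437, 0.2092]
tool_rot: [0.001, 0.707, 0.707, 0.001]
contact_force: [-0.8, -0.3, -0.1]
gripper_width: -0.0
grasp_force: 0.0
```

Run:
```python
from h import *
s=grab('side');t=grab('top');p=manip.state();print(p['tool_pos'],p['contact_force'])
c=np.hstack([cv2.resize(s['image'][130:210,220:300],(480,480),interpolation=2),cv2.resize(t['image'][155:215,205:245],(320,480),interpolation=2)])
cv2.imwrite('pics/a5.png',c)
```

```text
[0.52274279 0.04384637 0.20891472] [1.01652752 0.61247776 0.27368923]
```

View pics/a5.png

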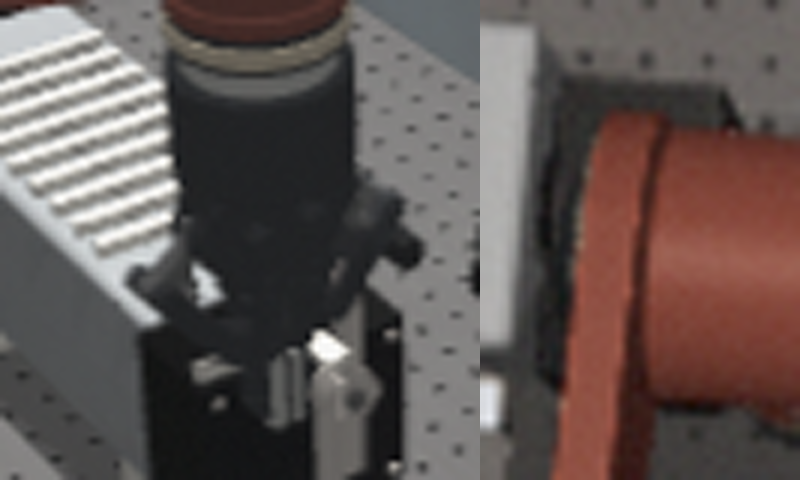

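The side view shows that even closed, the knuckles stick out along the closing axis. One, at crop (400,210), is close to the lever grip at (410,245). I'll turn the tool 90° so the knuckles lie along y, then push.

Emit:
{"api": "servo_tool", "payload": {"moves": [[[0,0,0,0,0,-10,0],[0,0,0,0,0,-10,0],[0,0,0,0,0,-10,0],[0,0,0,0,0,-10,0],[0,0,0,0,0,-10,0],[0,0,0,0,0,-10,0],[0,0,0,0,0,-10,0],[0,0,0,0,0,-10,0],[0,0,0,0,0,-10,0],[-3,0,0,0,0,0,0],[0,0,0,0,0,0,0]]]}}

```text
time: 19.9
tool_pos: [0.5253, 0.044, 0.2078]
tool_rot: [0.0, 0.001, 1.0, -0.0]
contact_force: [0.3, 0.1, -0.7]
gripper_width: -0.001
grasp_force: 0.0
```

Emit:
{"api": "servo_tool", "payload": {"moves": [[[0,18,0,0,0,0,0],[0,8,0,0,0,0,0],[0,8,0,0,0,0,0],[0,8,0,0,0,0,0],[0,6,0,0,0,0,0],[0,6,0,0,0,0,0],[0,0,0,0,0,0,0]]]}}

```text
time: 20.78
tool_pos: [0.5247, 0.0986, 0.207]
tool_rot: [-0.0, -0.0, 1.0, 0.0]
contact_force: [0.6, -0.3, -0.4]
gripper_width: -0.001
grasp_force: 0.0
```

Emit:
{"api": "servo_tool", "payload": {"moves": [[[0,7,0,0,0,0,0],[0,7,0,0,0,0,0],[0,6,0,0,0,0,0],[0,0,0,0,0,0,0]]]}}

```text
time: 21.28
tool_pos: [0.5248, 0.1187, 0.2073]
tool_rot: [0.0, -0.0, 1.0, 0.0]
contact_force: [-0.7, -0.9, 0.3]
gripper_width: -0.001
grasp_force: 0.3
```

Emit:
{"api": "servo_tool", "payload": {"moves": [[[0,-6,-10,0,0,0,0],[0,0,-45,0,0,0,0],[0,0,-50,0,0,0,0],[0,-50,-20,0,0,10,0],[0,-60,0,0,0,10,0],[0,-60,0,0,0,10,0],[0,0,0,0,0,0,0],[0,0,0,0,0,0,0]]]}}

```text
time: 22.28
tool_pos: [0.494, -0.0536, 0.333]
tool_rot: [0.001, 0.259, 0.966, 0.0]
contact_force: [0.0, 0.5, 0.4]
gripper_width: -0.004
grasp_force: 0.0
```

Run:
```python
from h import *
s=grab('side','s9.png');t=grab('top','t9.png');p=manip.state();print(p['tool_pos'],p['contact_force'],p['joint_pos'].round(2))
pickle.dump((s,t),open('n9.pkl','wb'))
c=np.hstack([cv2.resize(s['image'][145:225,230:310],(480,480),interpolation=2),cv2.resize(t['image'][155:215,205:245],(320,480),interpolation=2)])
cv2.imwrite('pics/a6.png',c)
```

```text
[ 0.49418286 -0.05265909  0.33257701] [ 0.07654255  0.33270449 -0.81241648] [-0.26 -0.3   1.79  0.    1.65 -1.31]
```

View pics/a6.png

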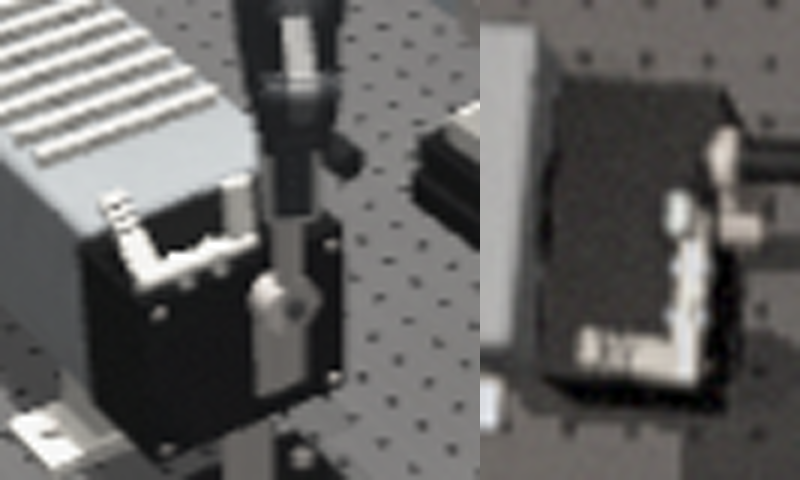

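The catch has flipped: in the top crop the tab points to the head side (580,345) and the hook stands up at (678,215), clear of the lever. Now I'll turn to pinch along laser x and go above the grip.

Emit:
{"api": "servo_tool", "payload": {"moves": [[[0,0,0,0,0,10.3,85],[0,0,0,0,0,10.3,85],[0,0,0,0,0,10.3,85],[0,0,0,0,0,10.3,85],[0,0,0,0,0,10.3,85],[0,0,0,0,0,10.3,85],[38,33,0,0,0,0,85],[38,32,0,0,0,0,85],[35,34,0,0,0,0,85],[0,0,0,0,0,0,85],[0,0,0,0,0,0,85]]]}}

```text
time: 23.75
tool_pos: [0.5962, 0.0554, 0.3319]
tool_rot: [-0.0, 0.717, 0.697, -0.0]
contact_force: [-0.3, -0.3, 0.4]
gripper_width: 0.995
grasp_force: 0.0
```

```bash
python3 -c "
from h import *
p=manip.state();print(p['tool_pos'],RR(p['tool_rot']).round(3).tolist(),p['joint_pos'].round(2))"
```

```text
[0.59618218 0.05542485 0.33192713] [[0.029, 1.0, -0.001], [1.0, -0.029, -0.0], [-0.0, -0.001, -1.0]] [-0.03 -0.05  1.57 -0.    1.62 -0.  ]
```

Emit:
{"api": "servo_tool", "payload": {"moves": [[[4,-6,20,0,0,0,85],[0,0,35,0,0,0,85],[0,0,25,0,0,0,85],[0,0,7,0,0,0,85],[0,0,0,0,0,0,85],[0,0,0,0,0,0,0],[0,0,0,0,0,0,0],[0,0,0,0,0,0,0],[0,0,0,0,0,0,0],[0,0,0,0,0,0,0]]]}}

```text
time: 25.0
tool_pos: [0.591, 0.0585, 0.2458]
tool_rot: [0.001, 0.718, 0.696, 0.001]
contact_force: [1.2, 0.1, 1.2]
gripper_width: 0.169
grasp_force: 58.3
```

Emit:
{"api": "servo_tool", "payload": {"moves": [[[0,-10.5,0.5,0,0,0,0],[0,-10.4,1.6,0,0,0,0],[0,0,0,0,0,0,0]]]}}

```text
time: 25.38
tool_pos: [0.5708, 0.0595, 0.245]
tool_rot: [0.002, 0.718, 0.696, 0.002]
contact_force: [4.8, 2.6, 4.3]
gripper_width: 0.17
grasp_force: 58.9
```

Emit:
{"api": "servo_tool", "payload": {"moves": [[[0,-10.2,2.6,0,0,0,0],[0,-9.9,3.6,0,0,0,0],[0,-9.4,4.6,0,0,0,0],[0,-9,5.5,0,0,0,0],[0,-8.3,6.3,0,0,0,0],[0,0,0,0,0,0,0]]]}}

```text
time: 26.12
tool_pos: [0.5252, 0.0614, 0.2235]
tool_rot: [0.002, 0.718, 0.696, 0.004]
contact_force: [6.7, 3.3, 6.5]
gripper_width: 0.164
grasp_force: 61.4
```

Emit:
{"api": "servo_tool", "payload": {"moves": [[[0,-7.7,7.2,0,0,0,0],[0,-4,4.3,0,0,0,0],[0,-1.5,1.5,0,0,0,0],[0,0,0,0,0,0,0],[0,0,0,0,0,0,0]]]}}

```text
time: 26.75
tool_pos: [0.5127, 0.062, 0.2103]
tool_rot: [0.002, 0.718, 0.696, 0.004]
contact_force: [8.1, 4.6, 5.0]
gripper_width: 0.168
grasp_force: 63.1
```

Run:
```python
from h import *
s=grab('side');t=grab('top');p=manip.state();d=p['tool_pos']-[.591,.0585,.2458];print(p['time'],p['tool_pos'],p['contact_force'],p['grasp_force'],p['gripper_width'],'theta from x',np.arcsin(-d[0]/.105),'from z',np.arccos(1+d[2]/.105))
c=np.hstack([cv2.resize(s['image'][130:280,220:345],(500,600),interpolation=2),cv2.copyMakeBorder(cv2.resize(t['image'][150:260,230:310],(300,412),interpolation=2),0,188,0,0,0)])
cv2.imwrite('pics/a7.png',c)
```

```text
26.85 [0.51276347 0.06198619 0.21035167] [8.10658353 4.46279325 3.54727198] 63.1439870595932 0.16339666974310557 theta from x 0.8406995067674977 from z 0.84678266180123
```

View pics/a7.png

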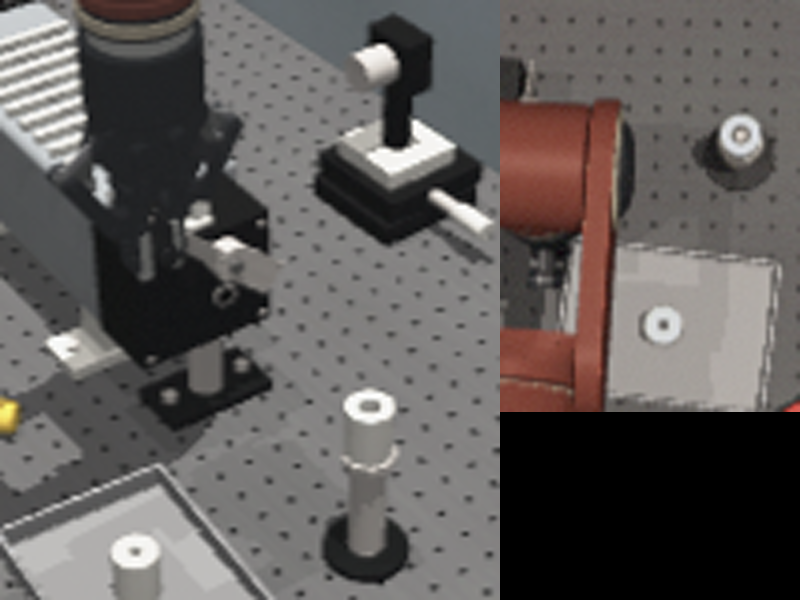

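The lever is down at about 0.84 rad (by x and by z) and pinched with 63 N. The wide-bore sleeve is home at side crop (368,430) and the other is in the tray at (135,560). Handing in.

```bash
python3 -c "
from plant import manip
print(manip.job_done())"
```

```text
the job is handed in; nothing more can be done
None
```

I handed the job in at about 27 s: the wide-bore sleeve is home on the pin, the other is in the tray, the catch is flipped clear, and the lever is held at about 0.84 rad with a 63 N pinch; the hand-in returned no verdict.

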